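Find the heaviest tin in the locked counter rack and hold it up

TASK

Slide the rack's lock bar by its orange grip to the green mark, so that its prongs stand midway between the three tins, then heft the tins one after the other, left, middle, right, lifting each clear of its rubber disc, and feel which one is the heaviest. Stand the two lighter tins back upright on their discs and finish holding only the heaviest tin in the gripper, upright and lifted so that its bottom is at least 15 cm above the counter; do not put it down or let go. Leave the bar open at the mark, tip no tin over and do not disturb the other things on the counter.

Things in the scene. Friction and masses are not known exactly. Their poses are not given: they have to be found in the camera images.
- rack: wooden tin rack, fixed, may be turned a little; origin on the counter under the middle tin place, x to the back, y left along the row. Tray 350 mm long (y), 12 mm thick, x = -115 to +60 mm, 22 mm high lip along its back edge. Rubber discs for tins at x = 0, y = +110, 0, -110 mm. An aluminium rail runs along the front at x = -90 mm, its top 88 mm above the counter, between two end posts.
- lock_bar (a joint): steel bar on the rail, m, grows to the rack's +y (left), 0 to 0.075, 2 N friction, stays put. 20 mm wide, 240 long, top 98 mm above the counter. Three prongs, 14 mm wide, 110 apart, reach back to rack x = +15 mm, 94 to 100 mm above the counter. At 0 each is centred 5 mm above a tin and blocks it; at 0.055 (pointer on the green mark) they stand midway between tins; at 0.075 near the next tin.
- bar_grip (a point): orange grip on the middle of the lock bar: 22 mm (x) by 16 mm (y), from 98 to 134 mm above the counter; this point is 120 mm above the counter, at rack x = -90 mm, y = the joint value; axes as the rack's. An orange pointer below it hangs over the rail's front face.
- open_mark (a point): green mark painted across the rail, 16 mm wide along y; this point is its centre on the rail's top, at rack x = -90 mm, y = +55 mm.
- tin_a: one of three identical closed round tins (blue, cream label band, steel lid), straight-sided, 52 mm diameter, 74 mm high; origin at the centre of its underside, z up its axis. Weights change from time to time and cannot be seen; the heaviest is under 0.7 kg and at least 100 g heavier than either of the others. Which tin stands on which disc changes too.
- tin_b: one of three identical closed round tins (blue, cream label band, steel lid), straight-sided, 52 mm diameter, 74 mm high; origin at the centre of its underside, z up its axis. Weights change from time to time and cannot be seen; the heaviest is under 0.7 kg and at least 100 g heavier than either of the others. Which tin stands on which disc changes too.
- tin_c: one of three identical closed round tins (blue, cream label band, steel lid), straight-sided, 52 mm diameter, 74 mm high; origin at the centre of its underside, z up its axis. Weights change from time to time and cannot be seen; the heaviest is under 0.7 kg and at least 100 g heavier than either of the others. Which tin stands on which disc changes too.
- disc_left: black rubber disc, 66 mm across, 3 mm thick, the left tin place (rack x = 0, y = 110 mm) as the robot sees it; origin at the centre of its underside, 12 mm above the counter; its top, where the tin stands, is 15 mm above the counter.
- disc_middle: black rubber disc, 66 mm across, 3 mm thick, the middle tin place (rack x = 0, y = 0 mm) as the robot sees it; origin at the centre of its underside, 12 mm above the counter; its top, where the tin stands, is 15 mm above the counter.
- disc_right: black rubber disc, 66 mm across, 3 mm thick, the right tin place (rack x = 0, y = -110 mm) as the robot sees it; origin at the centre of its underside, 12 mm above the counter; its top, where the tin stands, is 15 mm above the counter.
- desk_bell: bystander, loose, leave alone: chrome and black desk bell, 66 mm across, 50 mm high; origin at the centre of its underside
- phone: bystander, loose, leave alone: phone in a red case, 149 x 75 x 11 mm, lying flat; round it, to the left of the rack, stand fixed clear acrylic price plates up to 250 mm tall on wooden feet, which the arm must pass over when it comes from its start; origin at the centre of its underside
- sticker_roll: bystander, loose, leave alone: cream roll of price stickers, 62 mm across, 26 mm high; origin at the centre of its underside
- packet_lin_8: bystander, loose, leave alone: small standing black card packet with a gold band, 12 x 30 x 58 mm; origin at the centre of its underside
- packet_nox_3: bystander, loose, leave alone: small standing cream card packet, 21 x 24 x 53 mm; origin at the centre of its underside
Not all that is in view belongs to the job. What is shaped like the tin_c but purple is not meant.

How it is judged (in metres and radians):
On the way, in this order (a step that is already met when the one before it is completed fails the run):
1. the lock bar has been slid to the green mark (joint 0.046 to 0.064) (value of joint lock_bar between 0.046 and 0.064 m), for 0.3 s.
2. the tin of the left place has been lifted off its disc in the fingers (contact force between disc_left and anything else below 0.05 N and (((contact force between the fingers and tin_a above 1 N and height (world z) of tin_a above 0.022 m) and horizontal distance between tin_a and disc_left below 0.05 m) or ((contact force between the fingers and tin_b above 1 N and height (world z) of tin_b above 0.022 m) and horizontal distance between tin_b and disc_left below 0.05 m) or ((contact force between the fingers and tin_c above 1 N and height (world z) of tin_c above 0.022 m) and horizontal distance between tin_c and disc_left below 0.05 m))), for 0.2 s.
3. the tin of the middle place has been lifted off its disc in the fingers (contact force between disc_middle and anything else below 0.05 N and (((contact force between the fingers and tin_a above 1 N and height (world z) of tin_a above 0.022 m) and horizontal distance between tin_a and disc_middle below 0.05 m) or ((contact force between the fingers and tin_b above 1 N and height (world z) of tin_b above 0.022 m) and horizontal distance between tin_b and disc_middle below 0.05 m) or ((contact force between the fingers and tin_c above 1 N and height (world z) of tin_c above 0.022 m) and horizontal distance between tin_c and disc_middle below 0.05 m))), for 0.2 s.
4. the tin of the right place has been lifted off its disc in the fingers (contact force between disc_right and anything else below 0.05 N and (((contact force between the fingers and tin_a above 1 N and height (world z) of tin_a above 0.022 m) and horizontal distance between tin_a and disc_right below 0.05 m) or ((contact force between the fingers and tin_b above 1 N and height (world z) of tin_b above 0.022 m) and horizontal distance between tin_b and disc_right below 0.05 m) or ((contact force between the fingers and tin_c above 1 N and height (world z) of tin_c above 0.022 m) and horizontal distance between tin_c and disc_right below 0.05 m))), for 0.2 s.
At the end, for the whole second after the job is handed in: The heaviest tin is held still between the fingers alone, its underside more than 0.14 m above the counter, tilted less than 0.3 rad; the two other tins stand released, upright (within 0.1 rad) and at rest on discs, each within 18 mm of a disc's centre; the lock bar is at 0.046 to 0.064 (all of step 1 and height (world z) of tin_b above 0.14 m and angle between tin_b's own z axis and vertical below 0.3 rad and contact force between the fingers and tin_b above 1 N and contact force between tin_b and rack below 0.05 N and contact force between tin_b and tin_a below 0.05 N and contact force between tin_b and tin_c below 0.05 N and linear speed of tin_b below 0.05 m/s and (horizontal distance between tin_a and disc_left below 0.018 m or horizontal distance between tin_a and disc_middle below 0.018 m or horizontal distance between tin_a and disc_right below 0.018 m) and height (world z) of each of tin_a, tin_c below 0.022 m and angle between each of tin_a, tin_c's own z axis and vertical below 0.1 rad and contact force between the fingers and tin_a below 0.3 N and linear speed of each of tin_a, tin_c below 0.03 m/s and (horizontal distance between tin_c and disc_left below 0.018 m or horizontal distance between tin_c and disc_middle below 0.018 m or horizontal distance between tin_c and disc_right below 0.018 m) and contact force between the fingers and tin_c below 0.3 N); the arm keeps its last pose, push and grip.
It fails at once if a bystander was moved by more than 3 cm (distance of any of desk_bell, phone, sticker_roll, packet_lin_8, packet_nox_3 from where it was at the start of the episode above 0.03 m).
It fails at once if a tin was tipped by more than 0.6 rad (angle between any of tin_a, tin_b, tin_c's own z axis and vertical above 0.6 rad).
It also fails if it takes over 72 s, if anything falls off the work surface, if the arm or the gripper's body presses on something with over 40 N, if the wrist force passes 120 N, or if a joint passes its speed limit or range.

ROBOT

A 7-joint arm with a two-finger parallel gripper is mounted at the origin on a cart in front of the work surface, level with it; the furniture and walls round the work are solid. World frame = base frame: x ahead of the robot, y to its left, z up, the work surface at z = 0. Lengths are in mm, angles in rad, forces in N, time in s.
With the tool pointing down it reaches from about 400 to 875 mm from the base axis. Payload 19.3 kg.
Tool frame: the origin (TCP) lies at the very end of the fingers, on their centre line; the grasp point (between the pads) lies 19 mm behind it (grip_point_offset is the z of the grasp point in the tool frame, in mm); z points along the fingers, y is the line along which they close (so a half turn about z gives the same grasp; the last joint's range is limited). The gripper opens to 85 mm and grips with 20 to 120 N. Pads are 22 mm wide; open, the fingers measure 114 mm over their backs; the gripper's body (76 mm by 85 mm) begins 54 mm behind the grasp point. The pads swing forward as they close: fully open they stand 13 mm farther back than shut.
Start: joints at [1.227, 0.521, -0.036, 1.599, 0.021, 1.021, -0.113], TCP at [168.967, -601.718, 231.291] pointing down, gripper open.
Joint ranges: [-2.91, 2.91], [-0.3, 2.13], [-1.5, 1.42], [0.17, 2.43], [-1.26, 4.41], [0.16, 1.93], [-2.52, 2.52]. Speed limits (rad/s): [1.89, 1.89, 2.39, 2.39, 3.01, 3.01, 3.01].

INTERFACE

Orientations are given as a 3x3 rotation matrix whose columns are the frame's x, y, z axes.
In Python, from workcell import movep, movel, goto_joints, open_gripper, clamp, wait, inverse_kinematics, read_state, camera, PlanningError, finish_job, grip_point_offset gives the robot as it stands. Calls block until the motion is done:
- movep(position, orientation): joint-space move of the TCP to a pose.
- movel(position, frame=None, max_speed=150, guard=None): straight line of the TCP; frame=None keeps the orientation; max_speed is the mean speed in mm/s. With guard (N) it stops when the force on the tool has changed by that much, and returns True; else False.
- goto_joints(angles): joint-space move.
- open_gripper() and clamp(): open the fingers fully, or close them until they stop; the grip force is fixed at half the most.
- wait(seconds).
- inverse_kinematics(position, orientation): joint angles nearest the present ones, or None.
- read_state(): the state.
- camera(name): name is "scene" or "top" or "wrist"; returns a dict with "image" (420x560x3 uint8, blue, green, red), "range_z" (420x560 float32, mm along the optical axis (not along the pixel's ray), 0 where there is no reading), "fx", "fy", "cx", "cy" (pixels), "dist_coeffs" ([k1, k2, p1, p2, k3] as OpenCV has them; the pictures are not rectified), "cam_to_world" (4x4, takes a point from camera to world coordinates). Camera axes: x right, y up, looking along -z (the intrinsics and any distortion apply to the point x, -y, -z); pixel columns grow to the right and rows downward; lengths in mm; the calibration is good to about 2 mm. A picture is of the moment at which its call begins.
A pose or a line that the arm cannot do raises PlanningError and nothing moves.
- finish_job(): hands the job in; it is judged then, once.
The state is a dict: "time": time; "qpos": joint angles; "qvel": joint speeds; "joint_efforts": joint torques, N m; "eef_pos": TCP position; "tool_rot": TCP orientation; "ft_force": force on the tool from outside, world axes, zero at the start; "torque": the same for the moment, N m; "finger_gap": finger opening in mm; "gripper_force": force on a finger pad.
Only numpy, scipy, OpenCV 4.12 (cv2) and the standard library are available. Lean on these libraries where they do the work, as an engineer would, in place of code of your own. Each camera call takes 0.05 s, during which the arm holds its last target. There are 200 camera calls.

## Working session

There is one attempt and no reset: what is moved stays moved. The work goes in short steps, each a Python script; the robot and the scene stay as the last script left them, time stands still between calls to the robot, and variables do not carry over. Pictures are saved under pics/ and viewed, at most 10 in all, crops included, and the job is handed in when it is done.

```bash
mkdir -p pics; ls
python3 - <<'E'
from workcell import *
import cv2,numpy as np,pickle
s=read_state();print(s['time'],s['eef_pos'],s['tool_rot'],s['finger_gap'],s['ft_force'],grip_point_offset)
d={n:camera(n) for n in('scene','top')}
pickle.dump(d,open('v.pkl','wb'))
for n in d: cv2.imwrite(f'pics/{n}.png',d[n]['image']);print(n,d[n]['cam_to_world'].round(2).tolist(),d[n]['fx'],d[n]['dist_coeffs'])
E
```

```text
pics
0.0 [ 168.86072209 -601.432462    230.73246373] [[ 9.62745150e-01  2.70410085e-01 -4.03136174e-04]
 [ 2.70410362e-01 -9.62744617e-01  1.01908260e-03]
 [-1.12546970e-04 -1.09012903e-03 -9.99999399e-01]] 85.42510708664008 [0.28877    0.36310099 0.11409331] -18.700000000000003
scene [[0.49, 0.54, -0.69, -432.5], [-0.87, 0.3, -0.39, -692.58], [-0.0, 0.79, 0.61, 920.41], [0.0, 0.0, 0.0, 1.0]] 469.6353897178809 [0.02609124 0.         0.         0.         0.        ]
top [[0.04, 0.81, -0.59, -492.22], [-1.0, 0.04, -0.02, -199.2], [0.01, 0.59, 0.81, 1434.56], [0.0, 0.0, 0.0, 1.0]] 497.901217741253 [-0.06986103  0.          0.          0.          0.        ]
```

View pics/scene.png

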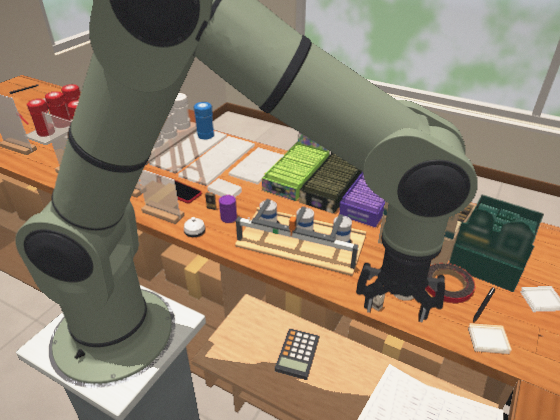

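View pics/top.png

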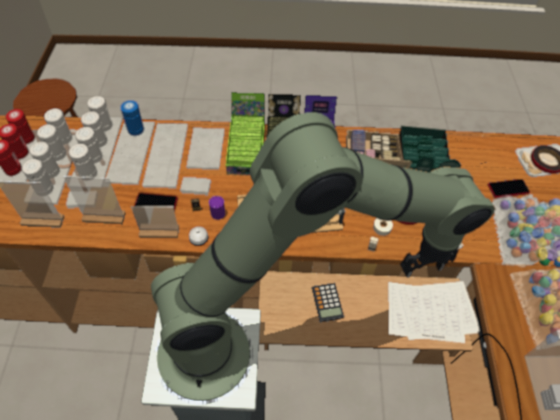

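The scene view shows the rack at about (300,240) with three tins, the orange grip and the purple decoy at (228,208). The top view of the rack is hidden by the arm. I'll enlarge the rack crop and measure by colour.

```bash
cat > h.py <<'E'
import numpy as np,cv2
from workcell import *
def ray(c,uv):
    K=np.array([[c['fx'],0,c['cx']],[0,c['fy'],c['cy']],[0,0,1]])
    p=cv2.undistortPoints(np.float64(uv).reshape(-1,1,2),K,np.float64(c['dist_coeffs'])).reshape(-1,2)
    M=np.array(c['cam_to_world']); d=np.c_[p[:,0],-p[:,1],-np.ones(len(p))]
    return M[:3,3],d@M[:3,:3].T
def onz(c,uv,z):
    o,d=ray(c,uv); return o+d*((z-o[2])/d[:,2])[:,None]
def cloud(c):  # world point per pixel
    r=c['range_z'];v,u=np.indices(r.shape)
    o,d=ray(c,np.c_[u.ravel(),v.ravel()])
    return (o+d*r.reshape(-1,1)).reshape(*r.shape,3)
E
python3 - <<'E'
from h import *
import pickle
c=pickle.load(open('v.pkl','rb'))['scene']
im=c['image'];h=cv2.cvtColor(im,cv2.COLOR_BGR2HSV);P=cloud(c)
x0,y0,x1,y1=170,165,380,280
cv2.imwrite('pics/crop.png',cv2.resize(im[y0:y1,x0:x1],None,fx=3.8,fy=3.8,interpolation=cv2.INTER_CUBIC))
def rep(n,lo,hi,mn=5):
    m=cv2.inRange(h,lo,hi);m2=np.zeros_like(m);m2[y0:y1,x0:x1]=m[y0:y1,x0:x1]
    k,l,st,ce=cv2.connectedComponentsWithStats(m2)
    for i in range(1,k):
        if st[i,4]>=mn: print(n,st[i].tolist(),ce[i].round(1),np.median(P[l==i],0).round(0),P[l==i][:,2].max().round(0))
rep('orange',(6,190,150),(16,255,255)); rep('green',(45,80,40),(85,255,255)); rep('blue',(95,60,40),(118,255,255))
# tin lids by height
Z=P[...,2];m=((Z>82)&(Z<94)).astype(np.uint8);m[:, :x0]=0;m[:,x1:]=0;m[:y0]=0;m[y1:]=0
k,l,st,ce=cv2.connectedComponentsWithStats(m)
for i in range(1,k):
    if st[i,4]>20: print('z~88',st[i].tolist(),P[l==i].mean(0).round(1),P[l==i].min(0).round(0),P[l==i].max(0).round(0))
E
```

```text
green [285, 186, 4, 4, 9] [287.1 187.9] [ 684. -101.   40.] 53.0
green [281, 193, 3, 2, 5] [282.2 193.6] [683. -84.  12.] 16.0
green [273, 229, 5, 5, 20] [275.  231.1] [ 436. -197.   78.] 86.0
blue [268, 182, 4, 7, 13] [269.4 185. ] [680. -36.  33.] 48.0
blue [261, 213, 15, 6, 50] [268.1 215.8] [ 501. -137.   63.] 71.0
blue [298, 221, 15, 6, 49] [305.2 223.9] [ 519. -250.   63.] 71.0
blue [336, 231, 14, 5, 46] [342.3 232.8] [ 536. -357.   62.] 70.0
z~88 [170, 194, 8, 6, 24] [416.7 144.3  88.5] [412. 132.  83.] [422. 159.  93.]
z~88 [264, 200, 13, 12, 94] [ 518.5 -136.2   88. ] [ 494. -151.   82.] [ 546. -120.   92.]
z~88 [301, 207, 14, 14, 116] [ 537.9 -246.9   88.2] [ 512. -263.   82.] [ 567. -232.   92.]
z~88 [236, 216, 123, 35, 428] [ 449.1 -268.    87.4] [ 410. -425.   82.] [489. -78.  94.]
z~88 [339, 216, 13, 13, 120] [ 555.6 -356.4   88.4] [ 529. -373.   83.] [ 583. -339.   93.]
```

View pics/crop.png

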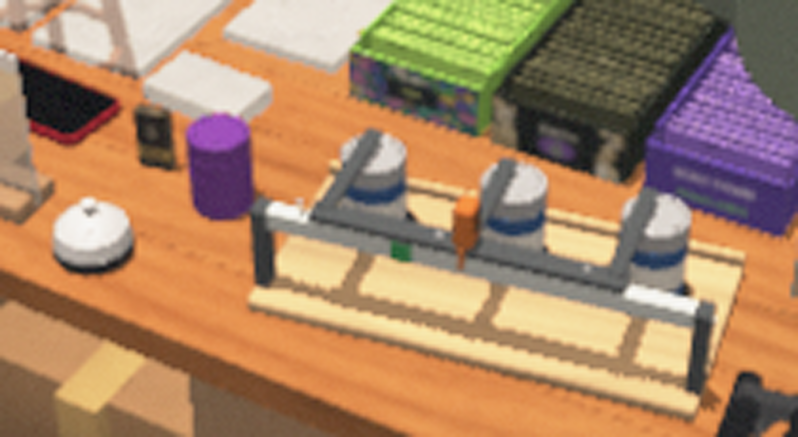

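The crop shows three blue/cream tins at scene pixels (268,205), (305,214) and (343,223), each under a prong. The orange grip is at (292,224) and the green mark at (275,231). The look-alike at (228,208) is purple and stands off the rack, so it is not one of the tins. Lids measure about 88 mm high and 111 mm apart, which fits the sizes given. Next I'll move up and take a wrist view to refine.

```bash
cat >> h.py <<'E'
def R(yaw):  # tool down, tool y along world angle yaw
    y=np.array([np.cos(yaw),np.sin(yaw),0]);z=np.array([0,0,-1.]);return np.c_[np.cross(y,z),y,z]
E
python3 - <<'E'
from h import *
import pickle
t=.176;print(read_state()['time'])
for k in (np.pi/2,-np.pi/2,0,np.pi):
  print(k,inverse_kinematics([448,-263,108],R(t+k)),inverse_kinematics([540,-247,45],R(t+k)))
movel([169,-601.5,330])
movep([430,-270,380],R(t+np.pi/2)); s=read_state();print(s['time'],s['eef_pos'],s['qpos'])
d={n:camera(n) for n in('wrist','top','scene')};pickle.dump(d,open('v2.pkl','wb'))
w=d['wrist'];print(np.array(w['cam_to_world']).round(2).tolist(),w['fx'])
cv2.imwrite('pics/w.png',w['image'])
E
```

```text
0.1
1.5707963267948966 [ 0.95725638  0.63260504 -0.74272802  1.95339218  0.59911694  0.78819528
  1.61796714] [ 0.78792123  0.81512898 -0.68206734  1.78458695  0.69499178  0.79873114
  1.49977098]
-1.5707963267948966 [ 0.50269727  0.53356766 -0.11480716  1.97676841  0.09818784  0.63645043
 -1.07011341] [ 0.39339031  0.7215237  -0.09265289  1.8066766   0.10564669  0.61816163
 -1.15726057]
0 [ 0.7474404   0.56348175 -0.44440012  1.96388407  0.36764858  0.69305906
  0.25267529] [ 0.58989032  0.74524452 -0.3785181   1.79550336  0.41035566  0.679223
  0.15514339]
3.141592653589793 [ 0.22661294  0.55099935  0.25729558  1.9912108  -0.22915008  0.62672803
 -2.33172275] [ 0.14942625  0.74529619  0.26312076  1.82038457 -0.31015934  0.61620429
 -2.36491473]
2.8167 [ 429.73840693 -270.54173495  379.74481889] [ 1.04197382  0.26392223 -0.74406675  1.66211173  0.18495094  1.28827277
  2.00810719]
[[-0.17, -0.95, -0.26, 363.34], [0.98, -0.17, -0.05, -281.64], [-0.0, -0.26, 0.96, 522.48], [0.0, 0.0, 0.0, 1.0]] 298.3850412731805
```

View pics/w.png

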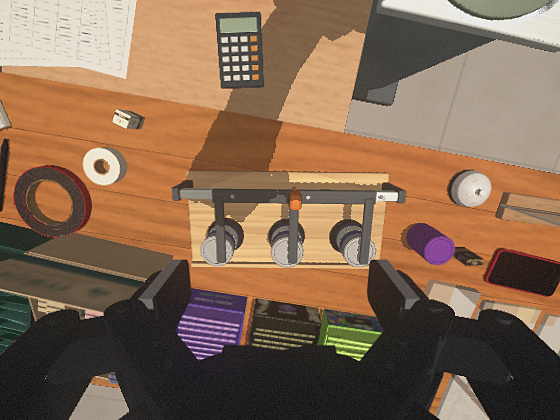

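The wrist view shows the whole rack: lids at about (360,250), (288,250) and (217,250), and the orange grip at (296,200). The bar covers the rail top. I'll measure the lids and the grip here.

Run:
```python
from h import *
import pickle
d=pickle.load(open('v2.pkl','rb'))
for n in ('wrist','scene','top'):
  c=d[n];P=cloud(c);Z=P[...,2];h=cv2.cvtColor(c['image'],cv2.COLOR_BGR2HSV);L=[]
  print(n)
  for r in ((518,-136),(538,-247),(556,-356)):
    m=(np.hypot(P[...,0]-r[0],P[...,1]-r[1])<36)&(Z>83)&(Z<93)
    if m.sum()<15: print('few');continue
    q=P[m]; (x,y),rad=cv2.minEnclosingCircle(np.float32(q[:,:2])); L.append((x,y)); print('lid',round(x,1),round(y,1),round(rad,1),m.sum(),q[:,2].mean().round(1))
  if len(L)==3: v=np.subtract(L[0],L[2]);print('yaw',np.arctan2(-v[0],v[1]),np.hypot(*v),np.mean(L,0))
  near=(np.hypot(P[...,0]-448,P[...,1]+263)<70)
  for nm,lo,hi in(('orange',(5,190,130),(17,255,255)),('green',(45,80,40),(85,255,255))):
    m=(cv2.inRange(h,lo,hi)>0)&near
    if nm=='orange': m&=Z>110
    if m.sum(): q=P[m];print(nm,m.sum(),q.min(0).round(1),q.max(0).round(1),np.median(q,0).round(1)); vv,uu=np.nonzero(m); print(' px',uu.min(),uu.max(),vv.min(),vv.max())
  # bar/rail points
  m=(Z>84)&(Z<102)&(np.abs((P[...,0]-448)*.985+(P[...,1]+263)*.175)<14)&(np.abs(P[...,1]+263)<175)
  q=P[m]
  if len(q)>30:
    vx,vy,x0,y0=cv2.fitLine(np.float32(q[:,:2]),cv2.DIST_HUBER,0,.1,.01).ravel();s=np.sign(vy);print('bar yaw',np.arctan2(-vx*s,vy*s),x0,y0,'x at y=-263',x0+(-263-y0)*vx/vy)
```

```text
wrist
lid 520.0 -125.8 25.8 557 87.9
lid 540.4 -238.2 26.2 562 87.8
lid 557.2 -347.1 26.4 565 87.9
yaw 0.16696387623010686 224.34519647454536 [ 539.19012451 -237.05068207]
orange 27 [ 446.3 -251.1  131.4] [ 459.1 -236.4  134. ] [ 454.7 -239.4  133. ]
 px 290 300 201 209
green 9 [ 407.4 -245.4   73.1] [ 435.1 -194.6  458. ] [ 434.2 -200.6   74.5]
 px 320 389 189 335
bar yaw 0.16474852 449.73514 -256.3673 x at y=-263 450.83786
scene
lid 518.0 -126.0 26.6 110 88.2
lid 541.2 -238.0 27.4 120 88.4
lid 556.4 -349.4 27.5 130 88.1
yaw 0.1702509167368194 226.68431966494342 [ 538.51833089 -237.81874084]
orange 14 [ 438.8 -251.3  112.8] [ 450.  -240.8  136.8] [ 442.7 -246.4  131. ]
 px 290 295 218 227
green 16 [ 431.6 -204.6   71.7] [ 437.5 -194.4   88.5] [ 435.7 -198.9   79.5]
 px 274 277 229 233
bar yaw 0.16546877 447.49536 -261.23364 x at y=-263 447.79034
top
few
lid 541.2 -235.1 28.3 89 88.4
lid 557.2 -345.4 27.3 88 88.5
orange 15 [ 438.4 -246.7  127.8] [ 458.2 -236.7  139. ] [ 449.7 -243.   134.1]
 px 289 292 205 208
green 3 [ 431.3 -199.6   83.2] [ 435.7 -196.3   84.3] [ 435.1 -196.4   83.8]
 px 276 277 218 219
bar yaw 0.17494078 448.96503 -265.47284 x at y=-263 448.52795
```

Across the views the middle tin is at (540.5,-237.5) with rack yaw 0.168. The green mark falls within 1 mm of its predicted place, so the rack pose is good. The grip sits at about rack y = +9 mm. I'll slide the bar now.

```bash
cat >> h.py <<'E'
T=.168; O=np.array([540.5,-237.5]); X=np.array([np.cos(T),np.sin(T)]); Y=np.array([-np.sin(T),np.cos(T)])
def W(x,y,z): return [*(O+x*X+y*Y),z]
E
python3 - <<'E'
from h import *
import pickle
movep(W(-90,9,190),R(T+np.pi/2))
print(movel(W(-90,9,109),max_speed=120,guard=15))
clamp();s=read_state();print(s['eef_pos'],s['finger_gap'],s['gripper_force'],s['time'])
if 12<s['finger_gap']<20:
  movel(W(-90,55.5,109),max_speed=60);s=read_state();print(s['eef_pos'],s['finger_gap'],s['ft_force'],W(-90,55,109))
  open_gripper();movel(W(-90,55.5,190));movep(W(-110,30,300),R(T+np.pi/2))
  d={n:camera(n) for n in('wrist','scene')};pickle.dump(d,open('v3.pkl','wb'))
  a=d['wrist']['image'][:330];b=cv2.resize(d['scene']['image'][180:290,200:390],None,fx=560/190,fy=560/190)
  o=np.hstack([cv2.resize(a,(400,236)),cv2.resize(b,(400,232))[:236] if 0 else cv2.resize(b,(400,236))]);cv2.imwrite('pics/bar.png',o)
print(read_state()['time'])
E
```

```text
False
[ 450.30356394 -243.75473134  109.25707864] 14.927492221028752 58.734869956970215 5.225
[ 442.69767159 -197.31810342  109.21289271] 14.651220833267883 [-1.27189466  2.44961625  9.61532932] [np.float64(442.5704992442595), np.float64(-198.3233120117151), 109]
8.1583
```

View pics/bar.png

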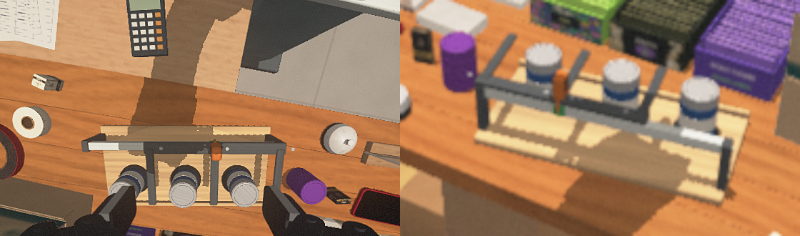

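The bar is open: prongs stand midway between the tins and the pointer is over the green mark at about (560,108) in the right half. The lids are now in full view, so I'll re-measure them with the bar.

Run:
```python
from h import *
import pickle
d=pickle.load(open('v3.pkl','rb'))
for n in d:
  c=d[n];P=cloud(c);Z=P[...,2];rel=P[...,:2]-O;rx=rel@X;ry=rel@Y
  for y in(110,0,-110):
    m=(np.hypot(rx,ry-y)<40)&(Z>83)&(Z<93);q=np.float32(np.c_[rx[m],ry[m]])
    print(n,y,cv2.minEnclosingCircle(q),q.mean(0),len(q))
  m=(rx>-70)&(rx<10)&(Z>94)&(Z<105);
  for y in (165,55,-55):
    k=m&(abs(ry-y)<25);print('prong',y,k.sum(),ry[k].mean().round(1) if k.sum() else '')
```

```text
wrist 110 ((-1.0150765180587769, 113.39762878417969), 26.28927993774414) [ -2.6476715 113.24401  ] 1161
wrist 0 ((-0.22161422669887543, -0.059921856969594955), 26.10594367980957) [-1.6155517  -0.15633205] 1149
wrist -110 ((-2.9723427295684814, -110.9839096069336), 25.675975799560547) [ -16.258572 -114.895454] 331
prong 165 423 165.7
prong 55 670 55.8
prong -55 680 -53.7
scene 110 ((-2.71323299407959, 114.41847229003906), 27.721439361572266) [ -3.2594616 112.857834 ] 165
scene 0 ((-1.4807220697402954, 1.8147470951080322), 28.99187660217285) [-2.0342135 -1.095082 ] 180
scene -110 ((-2.393460273742676, -112.31898498535156), 27.91065788269043) [  -3.5268981 -111.411674 ] 187
prong 165 84 165.1
prong 55 76 54.9
prong -55 91 -54.3
```

```bash
cat > heft.py <<'E'
from h import *
def ft(n=6):
    a=[]
    for _ in range(n): wait(.05);a.append(read_state()['ft_force'])
    return np.mean(a,0)[2],np.std(a,0)[2]
def grab(x,y,z=45):
    movep(W(x,y,160),R(T)); movel(W(x,y,z+20),max_speed=150,guard=20); wait(.2); b=ft()
    g=movel(W(x,y,z),max_speed=80,guard=15); clamp(); s=read_state(); print('grab',g,s['finger_gap'],s['gripper_force'],s['time'])
    assert not g and 46<s['finger_gap']<56
    return b
E
python3 - <<'E'
from heft import *
P=[(-2,112.5),(-1,0),(-2.5,-111)];w=[]
for i,(x,y) in enumerate(P):
    b=grab(x,y); movel(W(x,y,65),max_speed=60); wait(.4); a=ft(); w.append(b[0]-a[0]); s=read_state(); print(i,b,a,w[-1],s['finger_gap'],s['gripper_force'],s['time'])
    if i<2: movel(W(x,y,45.5),max_speed=50); open_gripper(); movel(W(x,y,160),max_speed=200)
print(w)
c=camera('scene');cv2.imwrite('pics/h.png',cv2.resize(c['image'][150:300,180:400],None,fx=3,fy=3))
E
```

```text
grab False 50.68743389377734 61.24351143836975 11.925
0 (np.float64(0.015917278303425902), np.float64(0.3369245296392108)) (np.float64(-6.159889806616193), np.float64(0.671614855749292)) 6.175807084919619 50.60598140223532 63.40427041053772 13.1083
grab False 51.19110356676298 61.72569036483765 17.4417
1 (np.float64(-0.32070505156431256), np.float64(0.21119442698217084)) (np.float64(-2.210808981743099), np.float64(0.33755474454811446)) 1.8901039301787863 51.04180912067885 62.55125284194946 18.625
grab False 50.78914441407829 62.01252222061157 22.95
2 (np.float64(0.0003137496674557409), np.float64(0.3139438197954704)) (np.float64(-2.074046182118952), np.float64(0.1752036927364223)) 2.074359931786408 51.11824708382824 62.568265199661255 24.1333
[np.float64(6.175807084919619), np.float64(1.8901039301787863), np.float64(2.074359931786408)]
```

View pics/h.png

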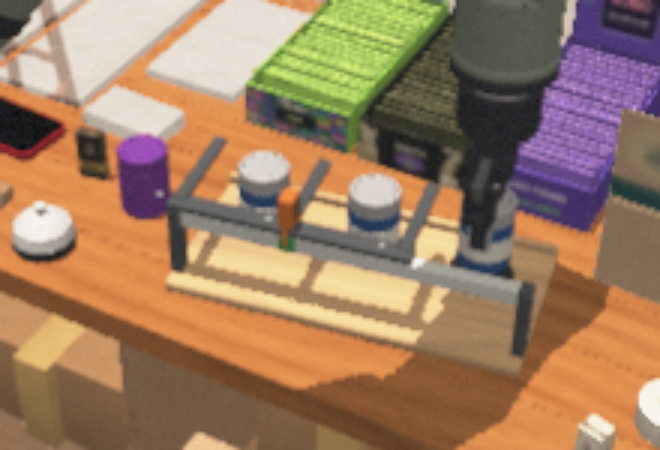

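The left and middle tins stand upright on their discs, and the right tin is held. The left tin weighs 6.2 N against 1.9 N and 2.1 N, so it is clearly the heaviest.

Run:
```python
from heft import *
x,y=-2.5,-111
movel(W(x,y,45.5),max_speed=50); open_gripper(); movel(W(x,y,160),max_speed=200)
x,y=-2,112.5
b=grab(x,y); movel(W(x,y,220),max_speed=90); wait(.8); s=read_state(); print(b,ft(),s['eef_pos'],s['finger_gap'],s['gripper_force'],s['time'])
c=camera('scene');cv2.imwrite('pics/e.png',cv2.resize(c['image'][110:290,180:400],None,fx=3,fy=3))
Pc=cloud(c);Z=Pc[...,2];rel=Pc[...,:2]-O;rx=rel@X;ry=rel@Y
for yy in(0,-110):
    m=(np.hypot(rx,ry-yy)<40)&(Z>83)&(Z<93);print(yy,cv2.minEnclosingCircle(np.float32(np.c_[rx[m],ry[m]])),Z[m].mean())
for yy in (165,55,-55):
    k=(rx>-70)&(rx<10)&(Z>94)&(Z<105)&(abs(ry-yy)<25);print('prong',yy,k.sum(),ry[k].mean())
```

```text
grab False 50.68087175719339 61.49048924446106 28.8833
(np.float64(-0.1692009420951134), np.float64(0.23698340868573697)) (np.float64(-6.012965318180664), np.float64(0.4634926970279134)) [ 519.71087779 -126.93730349  219.99646268] 50.576227548615236 63.315242528915405 31.775
0 ((-2.414562225341797, -0.46718502044677734), 27.821510314941406) 88.2058285626473
-110 ((-6.4244160652160645, -109.00688171386719), 28.115131378173828) 88.61607994403369
prong 165 84 164.73348733520945
prong 55 79 54.95420434408623
prong -55 88 -54.35717828537529
```

View pics/e.png

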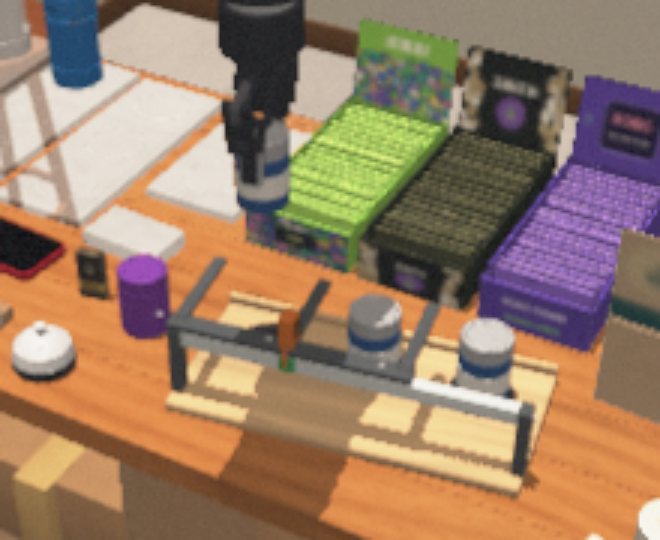

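The heaviest tin is held upright and high at about (262,165). The other two stand upright on their discs at (375,330) and (487,355), and the bar is at the mark. I'm handing the job in.

```bash
python3 -c "
from workcell import *
print(finish_job())"
```

```text
the job is handed in; nothing more can be done
None
```

The job is handed in, verdict not shown: the lock bar is open at the green mark, the heaviest tin (left place, about 0.63 kg) is held upright with its bottom about 19 cm up, and the other two stand on their discs.

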